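# Spot hardness check on a clamped plate

## Robot

A 7-joint arm with a two-finger parallel gripper is mounted at the origin on the work surface. World frame = base frame: x ahead of the robot, y to its left, z up, the work surface at z = 0. Lengths are in mm, angles in rad, forces in N, time in s.
With the tool pointing down it reaches from about 375 to 925 mm from the base axis. Payload 3.1 kg.
Tool frame: the origin (TCP) lies between the finger pads; the fingertips stand 25 mm ahead of it and the grasp point (between the pads) lies 6 mm ahead of it (r.nose_length is the distance from the TCP to the fingertips, in mm); z points along the fingers, y is the line along which they close (so a half turn about z gives the same grasp; the last joint's range is limited). The gripper opens to 85 mm and grips with 20 to 120 N. Pads are 22 mm wide; open, the fingers measure 114 mm over their backs; the gripper's body (76 mm by 85 mm) begins 54 mm behind the grasp point. The pads swing forward as they close: fully open they stand 13 mm farther back than shut.
Start: joints at [-1.207, 0.383, 0.044, 1.598, -0.018, 1.161, -0.05], TCP at [289.594, 581.927, 256.269] pointing down, gripper open.
Joint ranges: [-2.61, 2.61], [-0.41, 2.15], [-1.48, 1.57], [0, 2.5], [-1.57, 4.71], [0.05, 1.97], [-2.85, 2.85]. Speed limits (rad/s): [2.79, 2.79, 3.14, 3.14, 3.14, 3.14, 3.14].

## Interface

Orientations are given as a unit quaternion [x, y, z, w].
In Python, from station import monitor, imaging, ticket, r gives the robot as it stands. The module is installed in compiled form; this text tells all that it offers.
- The arm moves only by the tool step_arm, never from a script. Its argument "series" is a list of rows, each a list of 7 numbers: the turn, a rotation vector about the world's x, y, z in degrees, then the shift along the world's x, y, z in cm, then the finger opening in cm, from 0 to 8.54. In form: [[ax, ay, az, tx, ty, tz, grip], ...]. A call has 1 to 8 rows; each row is the pose to reach, as a shift and turn from the pose commanded when the call began; what a row does not reach only later rows make up. A row lasts 1/10 s, in which the tool goes at most 50 mm and 8.59 degrees, less where a joint would pass 70% of its speed; a pose out of reach is approached as far as the arm can. A call with a gripper value outside its range is refused whole. The fingers move at their own pace and stop on an object; "newtons" is the grip in N (left out, the last holds). Time passes only in rows, so rows that repeat a pose let the fingers close. It gives the time, the measured TCP pose, the force, the opening and the grip force at its end, in the units of the state.
- monitor.sense(): the state, without advancing time (a new reading comes with each control period).
- imaging.capture(name): name is "scene" or "top" or "wrist"; returns the picture (384x512x3 uint8, blue, green, red); there is no depth.
- imaging.camera_params(name): a dict with "K" (3x3 intrinsics, pixels), "view" (4x4, takes a point from world to camera coordinates). Camera axes: x right, y down, z forward; pixel columns grow to the right and rows downward; lengths in mm; the calibration is good to about 2 mm. The wrist camera is an equidistant fisheye: a pixel r from the principal point sees the ray r / f radians off the axis. A picture is of the moment at which its call begins: read the wrist's pose just before it. camera_params takes no time and is no camera call; for the wrist camera it gives the pose at the moment of the call.
- ticket.sign_off(): hands the job in; it is judged then, once.
Trained networks look in the newest picture that a camera, given by its name, has taken for a name from the list of things; names that differ only in an ending like _2 or _b are one class to them, and where a whole thing is asked for, a point or a joint stands for the part that bears it (a point fixed in the world has none). Each returns a list of dicts, best first, with "p" (0 to 1); they miss things now and then, are a little off and sometimes report something else, mostly with a low value. They report only what shows in the picture. A call takes as long as a camera call. They do not tell look-alikes from the thing itself.
- imaging.search_frame(camera, name): "point" ([x, y, z] in mm, in the coordinates of the camera as it stood for that picture, good to about 4 mm: the middle of the surface that is visible of it).
The state is a dict: "t": time; "joint_pos": joint angles; "joint_velocities": joint speeds; "tau": joint torques, N m; "ee_pos": TCP position; "eef_rot": TCP orientation; "ft_force": force on the tool from outside, world axes, zero at the start; "torque": the same for the moment, N m; "grip_width": finger opening in mm; "gripper_force": force on a finger pad.
Only numpy, scipy, OpenCV 4.12 (cv2) and the standard library are available. Lean on these libraries where they do the work, as an engineer would, in place of code of your own. Each camera call takes 0.05 s, during which the arm holds its last target. There are 200 camera calls.

## Task

Slide the guard of the fixture all the way down, then take the hardness probe out of its blue holder and hold its tip on the orange-ringed spot of the sloping plate, square to the plate and pressed gently, so that the sprung tip is about halfway in. Hold it still there for a couple of seconds and finish while still holding it pressed on the spot; leave the other things on the bench undisturbed.

Things in the scene. Friction and masses are not known exactly. Their poses are not given: they have to be found in the camera images.
- fixture: Fixed grey base plate 220 x 380 (y), 12 thick; origin under its centre, z up, -x its front towards the robot. Yellow guide posts 30 x 22, 170 high, at x -80, y +-165; between them a yellow apron 5 thick, 100 high, at x -96; guard at x -80. Behind, a steel plate 140 x 180 clamped at 30 degrees, rising to the back: normal (-0.5, 0, 0.866), face centre (20, 0, 100). Edge clamps at y +-78, 13 proud.
- guard (a joint): height of the guard above its lowest position, m: 0 fully down, 0.13 fully up. It starts well up, in the way of a probe held square to the plate. Friction holds it wherever it is left: about 3 N moves it down, 11 N up. 0.4 kg: a clear pane 296 wide, 5 thick, in an aluminium frame, with a red bar on top.
- guard_handle (a point): centre of the red top bar of the guard, its handle: 16 thick (fixture x), 306 long (fixture y), 22 high. It is 149 above the bench with the guard down, 279 fully up. Below the bar are only the pane and, at its ends, 10 thick stiles; with the guard down the bar's underside is 38 above the apron's top. Axes as the fixture.
- spot (a point): the spot to measure, on the upper face of the sloping plate: black dot on a white disc in an orange ring (outer diameter 28, inner 20). Origin at its centre on the surface; z is the plate's outward normal (up and towards the robot, 30 degrees from vertical), y lies level. It is at (20, -35 to +35, 100) in the fixture's frame.
- probe: loose round hardness probe, 0.12 to 0.21 kg, upright in the holder. Origin on its axis at the underside of its yellow collar; z from tip to handle end. Collar: diameter 40, z 0 to 6. Black rubber handle, to be gripped: diameter 24, z 6 to 72, green cap to 75. Steel nose of diameter 22 down to z -30, sprung tip to z -45. In the holder the collar rests on its top: origin 60 above the bench.
- probe_tip (a point): centre of the end of the probe's sprung tip (steel pin, diameter 7); on the probe's axis, 45 below its origin when not pressed.
- plunger (a joint): how far the sprung tip is pressed into the probe, in m: 0 free, 0.010 fully in. The spring pushes out with about 1.6 N at 0 plus 0.8 N per mm (5.6 N at halfway).
- holder: blue holder block of the probe, fixed to the bench, 75 x 75, 60 high, with an upright through hole of diameter 30 in its middle; origin at the centre of its underside. It stands either left or right of the fixture.
- readout: black box with a green display, loose, 75 x 110 x 30 high, on the other side of the fixture from the holder; origin at the centre of its underside. Not to be disturbed.
- spray_can: standing spray can with a blue label, diameter 66, about 170 high; origin at the centre of its underside. Not to be disturbed.
- tape_roll: yellow ring standing flat, diameter 90, 48 high; origin at the centre of its underside. Not to be disturbed.
- screwdriver: red-handled screwdriver lying on the bench along its x axis, about 200 long. Not to be disturbed.
- drill: yellow and black cordless drill standing on its battery foot (85 x 110), 193 high, body about 190 long along its x; origin at the centre of its underside. Not to be disturbed.
- square: carpenter's square with a blue stock and a steel blade about 250 long, lying flat. Not to be disturbed.
There are look-alikes about, which are no part of the job. Of the things that look like the holder, take the one that is nearest to the robot's base at the start.

How it is judged:
By the outcome, as a careful person would: the job done as asked, in the order asked, and still so for the second after the job is handed in, while the arm keeps its last pose, push and grip.
It also fails if it takes over 56 s, if anything falls off the work surface, if the arm or the gripper's body presses on something with over 40 N, if the wrist force passes 120 N, or if a joint passes its speed limit or range.

## Working session

There is one attempt and no reset: what is moved stays moved. The work goes in short steps, Python scripts to look and compute and a tool call to move; the robot and the scene stay as the last step left them, time stands still between calls to the robot, and variables do not carry over. Pictures are saved under pics/ and viewed, at most 10 in all, crops included, and the job is handed in when it is done.

Besides the shell and the picture viewer there is one more tool, called after "Emit:" by a JSON object that holds its "op" and its "data". step_arm: Moves the arm, as the interface text tells. Its arguments: {"type":"object","properties":{"series":{"type":"array","items":{"type":"array","items":{"type":"number"}}},"newtons":{"type":"number"}},"required":["series"]}

```bash
mkdir -p pics; cat > h.py <<'E'
from station import monitor, imaging, ticket, r
import numpy as np, cv2
from scipy.spatial.transform import Rotation as R
def find(cam,name):
    V=np.array(imaging.camera_params(cam)["view"]); Vi=np.linalg.inv(V)
    return [(round(d["p"],2),np.round((Vi@np.r_[d["point"],1])[:3],0).tolist()) for d in imaging.search_frame(cam,name)]
E
python3 - <<'E'
from h import *
ims={c:imaging.capture(c) for c in("scene","top")}
for c in ims:
    cv2.imwrite(f"pics/{c}0.png",ims[c])
cv2.imwrite("pics/a.png",cv2.resize(ims["scene"],(800,600)))
for c in ims:
    for n in["holder","probe","fixture","guard_handle","spot","readout","spray_can","tape_roll","screwdriver","drill","square"]:
        print(c,n,find(c,n)[:4])
s=monitor.sense();print(s["t"],s["ee_pos"],s["eef_rot"])
E
```

```text
scene holder [(0.76, [691.0, 290.0, 62.0]), (0.74, [437.0, 362.0, 56.0]), (0.66, [558.0, 368.0, 61.0]), (0.59, [456.0, -355.0, 29.0])]
scene probe [(0.23, [455.0, -360.0, 29.0])]
scene fixture [(0.74, [590.0, 21.0, 53.0])]
scene guard_handle [(0.96, [540.0, 11.0, 180.0]), (0.41, [384.0, 497.0, 24.0])]
scene spot []
scene readout [(0.6, [455.0, -358.0, 31.0])]
scene spray_can [(0.85, [687.0, 458.0, 154.0]), (0.71, [537.0, 13.0, 187.0])]
scene tape_roll [(0.81, [702.0, -420.0, 35.0])]
scene screwdriver [(0.72, [425.0, 353.0, 93.0]), (0.28, [566.0, -575.0, 158.0])]
scene drill [(0.69, [568.0, -574.0, 160.0]), (0.39, [589.0, 21.0, 50.0])]
scene square [(0.59, [376.0, -564.0, 8.0])]
top holder [(0.94, [534.0, 361.0, 61.0]), (0.74, [407.0, 340.0, 58.0]), (0.72, [673.0, 279.0, 56.0])]
top probe [(0.7, [446.0, -367.0, 29.0])]
top fixture [(0.58, [606.0, -3.0, 71.0]), (0.33, [532.0, 8.0, 238.0])]
top guard_handle [(0.56, [531.0, 2.0, 244.0])]
top spot [(0.66, [537.0, -571.0, 180.0]), (0.57, [635.0, -8.0, 99.0])]
top readout [(0.66, [442.0, -366.0, 27.0])]
top spray_can [(0.64, [653.0, 440.0, 152.0]), (0.61, [443.0, -364.0, 29.0]), (0.45, [408.0, 351.0, 82.0])]
top tape_roll [(0.6, [693.0, -419.0, 45.0]), (0.55, [409.0, 341.0, 58.0]), (0.54, [374.0, 495.0, 22.0])]
top screwdriver [(0.6, [373.0, 493.0, 22.0])]
top drill [(0.61, [541.0, -571.0, 179.0])]
top square [(0.9, [366.0, -570.0, 3.0])]
1.2 [289.58766999 581.92344738 256.26784525] [ 2.28816035e-01  9.73469682e-01 -6.71309233e-06 -8.72894720e-06]
```

View pics/a.png

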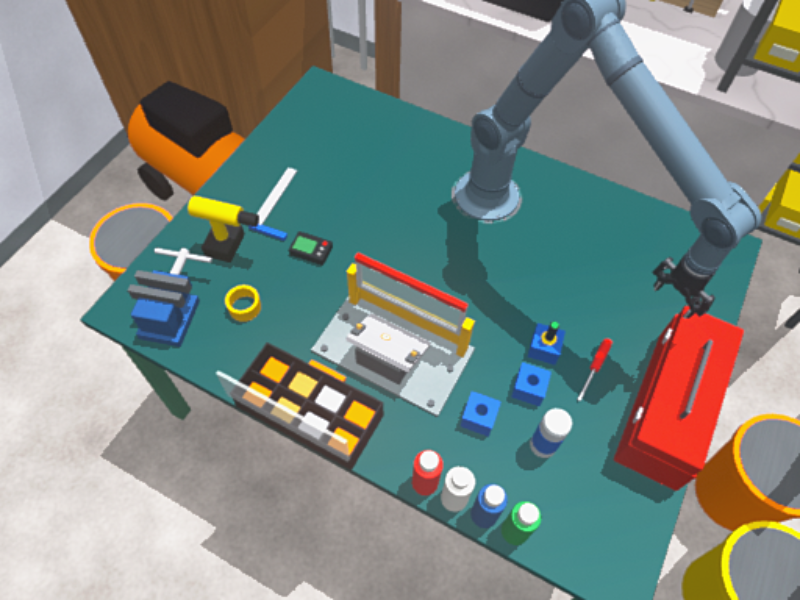

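View pics/top0.png

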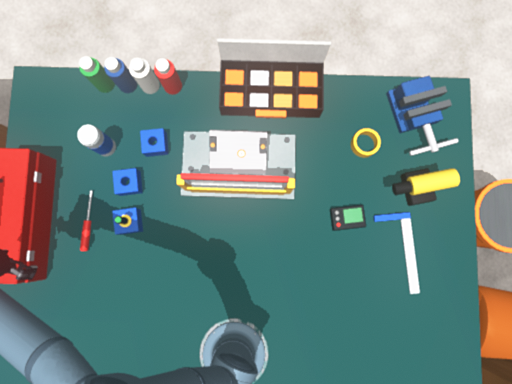

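```bash
cat >> h.py <<'E'
def ray(cam,uv,P=None):
    P=P or imaging.camera_params(cam);K=np.array(P["K"]);Vi=np.linalg.inv(np.array(P["view"]))
    d=np.linalg.inv(K)@np.r_[uv,1]
    if cam=="wrist":
        a=d[:2];th=np.hypot(*a);d=np.r_[a/max(th,1e-9)*np.sin(th),np.cos(th)]
    d=Vi[:3,:3]@d;return Vi[:3,3],d/np.linalg.norm(d)
def atz(cam,uv,z,P=None):
    o,d=ray(cam,uv,P);return np.round(o+d*(z-o[2])/d[2],1)
def tri(rs):
    A=sum(np.eye(3)-np.outer(d,d) for o,d in rs);b=sum((np.eye(3)-np.outer(d,d))@o for o,d in rs)
    return np.round(np.linalg.solve(A,b),1)
def seg(im,lo,hi,box):
    x0,y0,x1,y1=box;m=cv2.inRange(cv2.cvtColor(im,cv2.COLOR_BGR2HSV),lo,hi)[y0:y1,x0:x1]
    n,l,st,c=cv2.connectedComponentsWithStats(m)
    o=sorted([(int(st[i,4]),(c[i]+[x0,y0]).round(1).tolist()) for i in range(1,n)],key=lambda t:-t[0])
    return o[:4]
E
python3 - <<'E'
from h import *
s=cv2.imread("pics/scene0.png");t=cv2.imread("pics/top0.png")
G=((45,120,60),(75,255,255));O=((8,120,120),(22,255,255));Rd=((0,170,100),(6,255,255));Y=((22,150,120),(32,255,255))
sb,tb=(340,195,370,235),(105,205,145,240)
gs,gt=seg(s,*G,sb),seg(t,*G,tb);print("cap",gs,gt)
if gs and gt: print(tri([ray("scene",gs[0][1]),ray("top",gt[0][1])]), atz("top",gt[0][1],135), atz("scene",gs[0][1],133))
os_,ot=seg(s,*O,(235,205,262,226)),seg(t,*O,(230,142,254,164));print("ring",os_,ot)
if os_ and ot: print(tri([ray("scene",os_[0][1]),ray("top",ot[0][1])]),atz("top",ot[0][1],100),atz("scene",os_[0][1],100))
for c,im,b in(("scene",s,(215,155,310,205)),("top",t,(170,165,305,195))):
    m=cv2.inRange(cv2.cvtColor(im,cv2.COLOR_BGR2HSV),*Rd);k=np.zeros_like(m);k[b[1]:b[3],b[0]:b[2]]=m[b[1]:b[3],b[0]:b[2]]
    y,x=np.nonzero(k);print(c,"bar",cv2.minAreaRect(np.c_[x,y].astype(np.float32)), x.mean(),y.mean())
def big(im,b,f):return cv2.resize(im[b[1]:b[3],b[0]:b[2]],None,fx=f,fy=f,interpolation=cv2.INTER_CUBIC)
a=big(t,(170,120,310,205),5);b_=big(s,(195,155,310,265),4);cv2.imwrite("pics/b.png",a)
E
```

```text
cap [(19, [354.6, 207.5])] [(33, [117.8, 219.2])]
[412.1 358.  128.8] [412.  355.4 135. ] [414.3 358.5 133. ]
ring [] []
scene bar ((262.5511474609375, 179.89051818847656), (77.87133026123047, 4.893388748168945), 25.016895294189453) 262.6896551724138 179.87533156498674
top bar ((0.0, 0.0), (0.0, 0.0), 0.0) nan nan<stdin>:11: RuntimeWarning: Mean of empty slice.
  ret = ret.dtype.type(ret / rcount)
```

View pics/b.png

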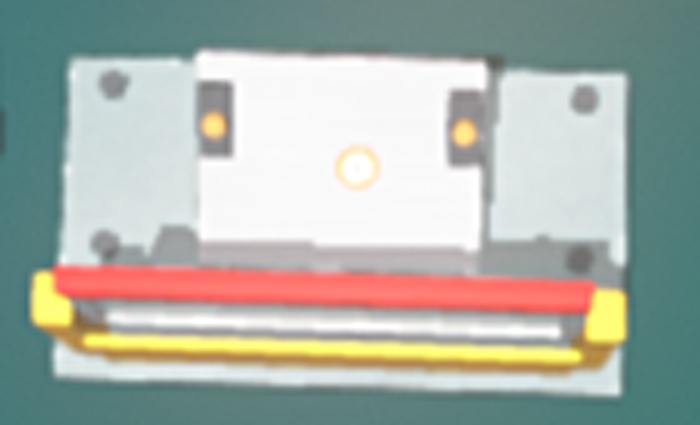

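```bash
python3 - <<'E'
from h import *
f=lambda a,b:(a/5+170-.4,b/5+120-.4)
sp=f(357,168)
print("spot",atz("top",sp,100),atz("scene",(247,215.7),100),tri([ray("top",sp),ray("scene",(247,215.7))]))
C=[atz("top",f(*p),12) for p in((70,58),(627,73),(621,396),(53,376))]
print(C,np.mean(C,0))
for a,b in((0,1),(3,2)):
    d=C[a]-C[b];print("yaw",np.degrees(np.arctan2(-d[0],d[1])),np.linalg.norm(d))
L,Rr=f(58,280),f(593,295)
l,rr=(231,163.5),(298.5,195)
l,rr=(262.55-35.0,179.9-16.4),(262.55+35.,179.9+16.4)
for z in(210,230,250,270):
    a,b=atz("top",L,z),atz("top",Rr,z);print(z,a,b,np.linalg.norm(a-b),(a+b)/2,"scene",atz("scene",(262.55,179.9),z))
print("midtri",tri([ray("scene",(262.55,179.9)),ray("top",f(326,287))]))
print("holder top",atz("top",(126,221),60))
E
```

```text
spot [632.8  -8.9 100. ] [637.   -4.3 100. ] [633.9  -7.5  92.2]
[array([722.1, 191.5,  12. ]), array([ 722.3, -187.4,   12. ]), array([ 501.3, -186.7,   12. ]), array([504.5, 192.5,  12. ])] [612.55    2.475  12.   ]
yaw 0.03024321678112014 378.9000527843721
yaw -0.4834972108902591 379.21350186932955
210 [538.9 157.6 210. ] [ 538.5 -151.5  210. ] 309.10025881580884 [538.7    3.05 210.  ] scene [5.212e+02 5.000e-01 2.100e+02]
230 [535.8 154.  230. ] [ 535.5 -149.9  230. ] 303.9001480749886 [535.65   2.05 230.  ] scene [532.8   5.9 230. ]
250 [532.7 150.5 250. ] [ 532.4 -148.4  250. ] 298.90015055198614 [532.55   1.05 250.  ] scene [544.5  11.2 250. ]
270 [529.7 147.  270. ] [ 529.3 -146.8  270. ] 293.8002722939514 [5.295e+02 1.000e-01 2.700e+02] scene [556.1  16.6 270. ]
midtri [534.7   4.  231.6]
holder top [410.5 352.8  60. ]
```

Emit:
{"op": "step_arm", "data": {"series": [[0,0,26.5,24.3,-58,4,0],[0,0,26.5,24.3,-58,4,0],[0,0,26.5,24.3,-58,4,0],[0,0,26.5,24.3,-58,4,0],[0,0,26.5,24.3,-58,4,0],[0,0,26.5,24.3,-58,4,0],[0,0,26.5,24.3,-58,4,0],[0,0,26.5,24.3,-58,4,0]], "newtons": 30}}

```text
t: 2.0
ee_pos: [444.4, 211.8, 282.2]
eef_rot: [-0.0, 1.0, 0.0, 0.0]
ft_force: [1.6, 0.1, -0.4]
grip_width: -0.0
gripper_force: 0.0
```

Emit:
{"op": "step_arm", "data": {"series": [[0,0,0,8.9,-21,0.5,0],[0,0,0,8.9,-21,0.5,0],[0,0,0,8.9,-21,0.5,0],[0,0,0,8.9,-21,0.5,0],[0,0,0,8.9,-21,0.5,0],[0,0,0,8.9,-21,0.5,0]]}}

```text
t: 2.6
ee_pos: [534.1, -2.8, 287.4]
eef_rot: [0.005, 1.0, -0.001, 0.001]
ft_force: [-0.5, -0.9, -0.2]
grip_width: -0.0
gripper_force: 0.0
```

```bash
python3 - <<'E'
from h import *
s=monitor.sense();P=imaging.camera_params("wrist")
w=imaging.capture("wrist");print(s["ee_pos"],s["eef_rot"],s["ft_force"])
cv2.imwrite("pics/w1.png",w);print(P)
print(find("wrist","spot"),find("wrist","guard_handle"))
E
```

```text
[534.12283945  -2.82315625 287.39254402] [ 0.00477714  0.9999871  -0.00135316  0.00107341] [-0.50392386 -0.88069367 -0.18258775]
{'K': array([[297.31863964,   0.        , 260.40744928],
       [  0.        , 297.31863964, 193.49214261],
       [  0.        ,   0.        ,   1.        ]]), 'view': array([[ 9.38152393e-03,  9.99955306e-01, -1.17149823e-03,
        -1.11223677e+00],
       [ 9.51892055e-01, -8.57173532e-03,  3.06313632e-01,
        -5.58284093e+02],
       [ 3.06289900e-01, -3.98882853e-03, -9.51929927e-01,
         2.44268218e+02],
       [ 0.00000000e+00,  0.00000000e+00,  0.00000000e+00,
         1.00000000e+00]])}
[(0.44, [532.0, 2.0, 208.0])] [(0.97, [530.0, 4.0, 208.0])]
```

View pics/w1.png

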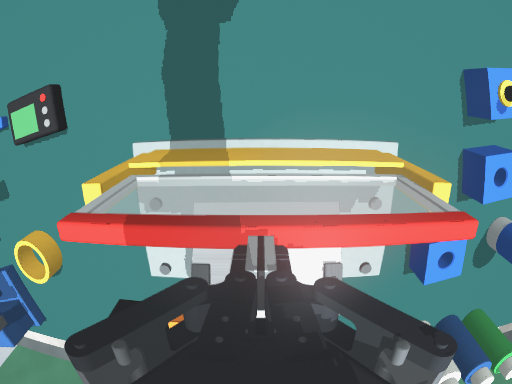

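Emit:
{"op": "step_arm", "data": {"series": [[0,0,0,0,0,-2,0],[0,0,0,0,0,-3.5,0],[0,0,0,0,0,-5,0],[0,0,0,0,0,-6.5,0],[0,0,0,0,0,-8,0],[0,0,0,0,0,-9,0],[0,0,0,0,0,-9.6,0],[0,0,0,0,0,-9.9,0]]}}

```text
t: 3.55
ee_pos: [533.5, 5.8, 187.9]
eef_rot: [-0.002, 1.0, 0.001, 0.001]
ft_force: [1.4, 2.4, 4.3]
grip_width: -0.2
gripper_force: 1.7
```

Emit:
{"op": "step_arm", "data": {"series": [[0,0,0,0,0,-0.2,0],[0,0,0,0,0,-0.4,0],[0,0,0,0,0,-0.4,0]]}}

```text
t: 3.85
ee_pos: [533.0, 5.1, 185.1]
eef_rot: [-0.001, 1.0, 0.001, -0.0]
ft_force: [-0.7, 2.2, 8.9]
grip_width: -0.4
gripper_force: 4.6
```

Emit:
{"op": "step_arm", "data": {"series": [[0,0,0,0,0,-0.15,0],[0,0,0,0,0,-0.3,0],[0,0,0,0,0,-0.3,0]]}}

```text
t: 4.15
ee_pos: [533.1, 5.1, 185.0]
eef_rot: [-0.001, 1.0, 0.002, -0.0]
ft_force: [-8.1, 3.1, 24.7]
grip_width: -0.1
gripper_force: 12.2
```

Emit:
{"op": "step_arm", "data": {"series": [[0,0,0,0,0,4,0],[0,0,0,0,0,8,0],[0,0,0,-14.2,33,9,5.5],[0,0,0,-14.2,33,9,5.5],[0,0,0,-14.2,33,9,5.5],[0,0,0,-14.2,33,9,5.5],[0,0,0,-14.2,33,9,5.5],[0,0,0,-14.2,33,9,5.5]]}}

```text
t: 4.95
ee_pos: [412.0, 279.1, 267.8]
eef_rot: [-0.0, 1.0, -0.002, -0.001]
ft_force: [1.6, -0.0, -0.1]
grip_width: 54.9
gripper_force: 0.0
```

Emit:
{"op": "step_arm", "data": {"series": [[0,0,0,-2.5,5.5,0,5.5],[0,0,0,-2.5,5.5,0,5.5],[0,0,0,-2.5,5.5,0,5.5],[0,0,0,-2.5,5.5,0,5.5]]}}

```text
t: 5.35
ee_pos: [389.6, 331.8, 267.9]
eef_rot: [0.0, 1.0, -0.002, -0.001]
ft_force: [0.1, 0.1, 0.4]
grip_width: 54.8
gripper_force: 0.0
```

```bash
python3 - <<'E'
from h import *
s=monitor.sense();P=imaging.camera_params("wrist")
w=imaging.capture("wrist");print(s["t"],s["ee_pos"],s["eef_rot"],s["ft_force"])
cv2.imwrite("pics/w2.png",w)
print(find("wrist","probe"),find("wrist","holder"))
g=seg(w,(45,150,60),(72,255,255),(130,80,400,384));print(g)
for a in g[:2]:print(atz("wrist",a[1],135,P))
t=imaging.capture("scene");cv2.imwrite("pics/s2.png",t);print(find("scene","guard_handle"))
E
```

```text
5.35 [389.59343414 331.77583973 267.93746286] [ 4.87085304e-04  9.99998062e-01 -1.78746479e-03 -6.65375766e-04] [0.10405001 0.08108872 0.38124961]
[(0.84, [412.0, 359.0, 106.0])] [(0.9, [526.0, 361.0, 59.0]), (0.64, [643.0, 283.0, 20.0]), (0.58, [398.0, 350.0, 59.0])]
[]
[(0.92, [542.0, 7.0, 96.0])]
```

View pics/w2.png

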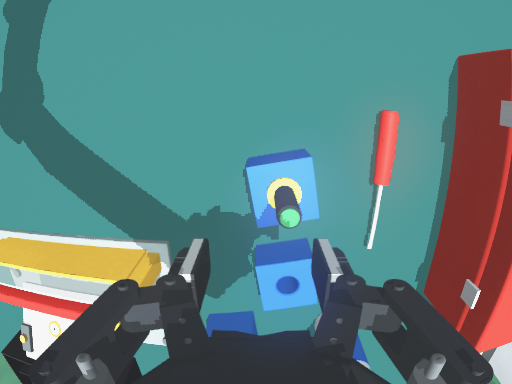

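```bash
python3 - <<'E'
from h import *
print(atz("wrist",(290,217.5),135),atz("wrist",(284.5,193),66))
w=cv2.imread("pics/w2.png");g=seg(w,(45,90,60),(78,255,255),(275,205,305,230));print(g)
s=cv2.imread("pics/s2.png");
P=imaging.camera_params("wrist")
E
```

```text
[416.1 358.7 135. ] [414.6 358.9  66. ]
[(306, [289.4, 217.6])]
```

Emit:
{"op": "step_arm", "data": {"series": [[0,0,0,2.5,2.6,0,5.5],[0,0,0,2.5,2.6,-3,5.5],[0,0,0,2.5,2.6,-7,5.5],[0,0,0,2.5,2.6,-11,5.5],[0,0,0,2.5,2.6,-14,5.5],[0,0,0,2.5,2.6,-15.5,5.5],[0,0,0,2.5,2.6,-15.5,5.5]]}}

```text
t: 6.3
ee_pos: [413.3, 358.3, 111.8]
eef_rot: [0.0, 1.0, -0.002, -0.002]
ft_force: [-0.1, -0.7, -0.2]
grip_width: 55.0
gripper_force: 0.0
```

Emit:
{"op": "step_arm", "data": {"series": [[0,0,0,0,0,0,2.0],[0,0,0,0,0,0,2.0],[0,0,0,0,0,0,2.0],[0,0,0,0,0,0,2.0],[0,0,0,0,0,0,2.0],[0,0,0,0,0,0,2.0]], "newtons": 80}}

```text
t: 6.9
ee_pos: [415.9, 361.2, 116.3]
eef_rot: [-0.0, 1.0, 0.001, 0.002]
ft_force: [0.2, -1.5, 6.6]
grip_width: 22.7
gripper_force: 78.1
```

Emit:
{"op": "step_arm", "data": {"series": [[0,0,0,0,0,1,2.0],[0,0,0,0,0,3,2.0],[0,0,0,0,0,5,2.0],[0,0,0,0,0,8,2.0],[0,0,0,0,0,11,2.0],[0,0,0,0,0,14,2.0],[0,0,0,0,0,17,2.0],[0,0,0,0,0,17,2.0]]}}

```text
t: 7.7
ee_pos: [416.2, 362.4, 289.6]
eef_rot: [-0.0, 1.0, 0.004, 0.004]
ft_force: [0.8, 0.8, -0.6]
grip_width: 22.4
gripper_force: 78.3
```

```bash
python3 - <<'E'
from h import *
s=monitor.sense();P=imaging.camera_params("wrist")
w=imaging.capture("wrist");print(s["t"],s["ee_pos"],s["eef_rot"],s["ft_force"],s["torque"],s["grip_width"],s["joint_pos"])
cv2.imwrite("pics/w3.png",w[100:384,120:400]);
print(find("wrist","probe"),find("wrist","probe_tip"))
V=np.array(P["view"]);T=np.eye(4);T[:3,:3]=R.from_quat(s["eef_rot"]).as_matrix();T[:3,3]=s["ee_pos"]
print(np.round(V@T,3))
E
```

```text
7.7 [416.23575238 362.44240786 289.60943483] [-4.86286791e-04  9.99985982e-01  3.93475157e-03  3.50968882e-03] [ 0.82410193  0.76110515 -0.56837397] [ 0.03261367 -0.04667958  0.05098564] 22.422393936034304 [-0.89827894  0.16205474  0.11923917  1.81070253 -0.02165634  1.15952535
  0.79963463]
[(0.67, [405.0, 361.0, 286.0]), (0.58, [631.0, -12.0, 97.0]), (0.55, [534.0, 75.0, 89.0])] []
[[ 0.00000e+00  1.00000e+00 -2.00000e-03  7.56000e-01]
 [-9.53000e-01 -0.00000e+00 -3.04000e-01  3.81840e+01]
 [-3.04000e-01  2.00000e-03  9.53000e-01  1.34308e+02]
 [ 0.00000e+00  0.00000e+00  0.00000e+00  1.00000e+00]]
```

View pics/w3.png

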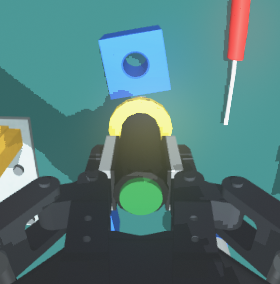

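```bash
python3 - <<'E'
from h import *
for i in range(3):
    s=monitor.sense();print(s["t"],s["ee_pos"],s["eef_rot"],s["ft_force"],s["grip_width"])
    imaging.capture("scene")
E
```

```text
7.85 [413.46481372 359.7646894  283.11951266] [-5.51384852e-04  9.99999439e-01 -5.72682598e-04 -6.99540893e-04] [ 0.72131348 -0.74751847 -2.08296354] 22.505403281974996
7.9 [413.19792007 359.4485253  282.31374274] [-5.06499007e-04  9.99998447e-01 -1.16149113e-03 -1.22473119e-03] [-0.44783928  0.02030439 -1.67746791] 22.128707199118026
7.95 [413.15072518 359.35175063 281.98861204] [-4.51762194e-04  9.99997865e-01 -1.41278056e-03 -1.43866810e-03] [ 0.37247546 -0.77839046 -2.44093105] 22.277732632053553
```

Emit:
{"op": "step_arm", "data": {"series": [[0,-3,0,1.5,-3.5,2,2.0],[0,-7,0,4,-9,2,2.0],[0,-12,0,6,-14,2,2.0],[0,-17,0,8,-19,2,2.0],[0,-22,0,10,-24,1,2.0],[0,-26,0,12,-29,0,2.0],[0,-30,0,14,-34,-1,2.0],[0,-30,0,15.3,-36.7,-2,2.0]]}}

```text
t: 8.8
ee_pos: [558.8, 3.2, 264.2]
eef_rot: [-0.001, 0.966, -0.0, 0.257]
ft_force: [1.1, 1.7, -2.7]
grip_width: 22.5
gripper_force: 78.5
```

Emit:
{"op": "step_arm", "data": {"series": [[0,0,0,0,0,-1.5,2.0],[0,0,0,0,0,-2.5,2.0],[0,0,0,0,0,-2.5,2.0],[0,0,0,0,0,-2.5,2.0],[0,0,0,0,0,-2.5,2.0]]}}

```text
t: 9.3
ee_pos: [562.4, 7.1, 243.0]
eef_rot: [-0.002, 0.966, 0.0, 0.259]
ft_force: [0.4, -0.1, -1.0]
grip_width: 22.3
gripper_force: 78.7
```

```bash
python3 - <<'E'
from h import *
imaging.capture("top")
s=monitor.sense();P=imaging.camera_params("wrist")
w=imaging.capture("wrist");print(s["t"],s["ee_pos"],s["eef_rot"],R.from_quat(s["eef_rot"]).as_matrix().round(3),s["ft_force"],s["grip_width"],s["joint_pos"])
cv2.imwrite("pics/w4.png",cv2.resize(w[90:384,140:380],None,fx=2,fy=2));
print(find("wrist","spot"),find("wrist","probe"),find("wrist","probe_tip"))
t=imaging.capture("scene");cv2.imwrite("pics/s4.png",t)
t=imaging.capture("top");cv2.imwrite("pics/t4.png",t)
E
```

```text
9.35 [562.47358783   6.79247962 243.206753  ] [-1.59505798e-03  9.65751377e-01  3.81049482e-04  2.59464040e-01] [[-0.865 -0.003  0.501]
 [-0.003  1.     0.002]
 [-0.501 -0.    -0.865]] [-0.58421965 -0.16848066 -1.74902991] 22.390380929330217 [-0.62479808 -0.0351081   0.5078451   2.21024148  0.1676844   0.44483304
  1.3290463 ]
[(0.94, [633.0, -9.0, 99.0])] [(0.7, [559.0, 8.0, 234.0])] []
```

View pics/w4.png

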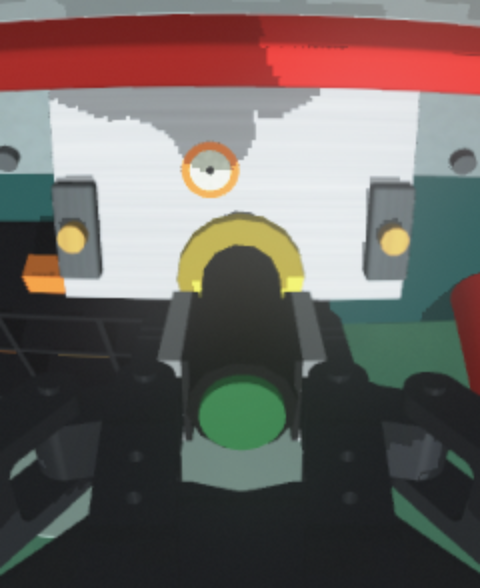

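```bash
python3 - <<'E'
from h import *
from scipy.optimize import least_squares
s=monitor.sense();P=imaging.camera_params("wrist");V=np.array(P["view"]);K=np.array(P["K"])
n=np.array([-.5,0,.866]);p0=np.array([632.5,0,100])
o,d=ray("wrist",(244.6,174.6),P);print("spot",o+d*((p0-o)@n)/(d@n))
T=np.eye(4);T[:3,:3]=R.from_quat(s["eef_rot"]).as_matrix();T[:3,3]=s["ee_pos"];C=V@T
def proj(q):
    c=C[:3,:3]@q.T+C[:3,3:];r=np.hypot(c[0],c[1]);th=np.arctan2(r,c[2]);return np.c_[c[0]/r*th,c[1]/r*th]*K[0,0]+K[:2,2]
a=np.linspace(0,2*np.pi,180);ci=np.c_[np.cos(a),np.sin(a)]
def obs(v):
    x,y,h,tx,ty=v # h: tool z of probe origin ; axis tilts (rad): axis pos at origin level relative to grasp
    f=lambda rad,z:np.c_[x+rad*ci[:,0]+tx*(h-z-6),y+rad*ci[:,1]+ty*(h-z-6),np.full(180,h-z)]
    c=np.r_[proj(f(20,6)),proj(f(20,0))];k=proj(f(0.001,75))[0]
    return np.r_[c[:,0].min(),c[:,0].max(),c[:,1].min(),k]
m=np.array([229,291.5,196,261,296])
q=least_squares(lambda v:np.r_[obs(v)-m,(v[3]-0)*30,v[4]*30],[0,0,50,0,0]);print(q.x,q.fun[:5]);
x,y,h,tx,ty=q.x
tip=np.array([x+tx*(h+39),y+ty*(h+39),h+45]);print("tip tool",tip,"world",T[:3,:3]@tip+T[:3,3])
E
```

```text
spot [633.72646546 -10.1147443  100.70812094]
[-1.09904083e+00 -6.48090743e-01  6.22801825e+01  7.08783021e-03
 -3.42548738e-03] [-0.09220407  0.12100371  0.06463043 -0.01927353 -0.0463687 ]
tip tool [ -0.38118409  -0.99502473 107.28018254] world [616.16477698   4.52774269 150.02283956]
```

Emit:
{"op": "step_arm", "data": {"series": [[0,0,0,0.6,-0.8,-1,2.0],[0,0,0,1.2,-1.6,-2.2,2.0],[0,0,0,1.2,-1.6,-3.4,2.0],[0,0,0,1.2,-1.6,-4.1,2.0],[0,0,0,1.2,-1.6,-4.1,2.0],[0,0,0,1.2,-1.6,-4.1,2.0],[0,0,0,1.2,-1.6,-4.1,2.0]]}}

```text
t: 10.35
ee_pos: [574.6, -10.4, 202.2]
eef_rot: [-0.001, 0.966, 0.0, 0.26]
ft_force: [0.2, 0.3, -1.3]
grip_width: 22.3
gripper_force: 78.7
```

```bash
cat > look.py <<'E'
from h import *
import sys
n=np.array([-.5,0,.866]);F=[];E=[]
for i in range(int(sys.argv[1])):
    s=monitor.sense();F.append(s["ft_force"]);E.append(s["ee_pos"])
    if i==0: P=imaging.camera_params("wrist")
    w=imaging.capture("wrist" if i==0 else "scene")
    if i==0: cv2.imwrite(sys.argv[2],w)
    elif i==1: cv2.imwrite(sys.argv[2].replace("w","s"),w)
F=np.array(F);E=np.array(E);print(s["t"],"F.n",F@n,"F",F.mean(0).round(2),s["torque"])
M=R.from_quat(s["eef_rot"]).as_matrix();print("ee",E.round(1)[-1],"toolz",M[:,2].round(4),"tooly",M[:,1].round(4),"dist",(E@n-np.array([633.3,-9.5,100.3])@n).round(1), "grip",s["grip_width"])
t=np.array([633.3,-9.5,100.3])-E[-1];print("spot in tool",(M.T@t).round(1))
E
python3 look.py 4 pics/w5.png
python3 - <<'E'
import cv2
w=cv2.imread("pics/w5.png");s=cv2.imread("pics/s5.png")
a=cv2.resize(w[120:330,160:360],(400,420));b=cv2.resize(s[150:255,205:305],(400,420),interpolation=cv2.INTER_CUBIC)
cv2.imwrite("pics/c5.png",cv2.hconcat([a,b]))
E
```

```text
10.5 F.n [-1.26354415 -1.71641696 -1.87077418 -0.90337136] F [ 0.14  0.31 -1.58] [-0.04406587  0.69484108  0.00305825]
ee [574.4 -10.5 202.1] toolz [ 5.011e-01  5.000e-04 -8.654e-01] tooly [-9.e-04  1.e+00  0.e+00] dist [117.6 117.7 117.6 117.6] grip 22.24610816366385
spot in tool [1.000e-01 1.000e+00 1.176e+02]
```

View pics/c5.png

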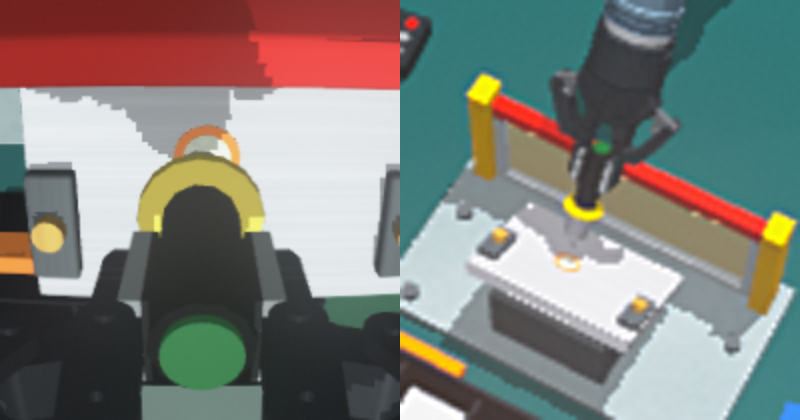

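Emit:
{"op": "step_arm", "data": {"series": [[0,0,0,0.2,0.2,-0.35,2.0],[0,0,0,0.4,0.2,-0.69,2.0],[0,0,0,0.4,0.2,-0.69,2.0],[0,0,0,0.4,0.2,-0.69,2.0]]}}

```text
t: 10.95
ee_pos: [577.9, -8.8, 194.1]
eef_rot: [-0.0, 0.966, -0.0, 0.258]
ft_force: [0.6, -0.3, -1.6]
grip_width: 22.3
gripper_force: 78.7
```

```bash
python3 look.py 4 pics/w6.png
```

```text
11.1 F.n [-1.68042831 -0.4998231  -0.75484431 -1.31861513] F [ 0.15 -0.34 -1.14] [ 0.00366377  0.68955188 -0.0340091 ]
ee [578.   -8.8 194.4] toolz [ 4.999e-01 -2.000e-04 -8.661e-01] tooly [-5.e-04  1.e+00 -5.e-04] dist [108.9 109.  109.1 109.2] grip 22.298349070831385
spot in tool [ -0.8  -0.7 109.2]
```

Emit:
{"op": "step_arm", "data": {"series": [[0,0,0,0.1,0,-0.17,2.0],[0,0,0,0.2,0,-0.35,2.0],[0,0,0,0.2,0,-0.35,2.0],[0,0,0,0.2,0,-0.35,2.0]]}}

```text
t: 11.55
ee_pos: [580.0, -8.7, 190.8]
eef_rot: [-0.0, 0.966, -0.0, 0.259]
ft_force: [0.1, 0.4, -0.6]
grip_width: 22.4
gripper_force: 78.7
```

```bash
python3 look.py 4 pics/w7.png
```

```text
11.7 F.n [-0.55644754 -1.71979503 -0.55712661 -1.82947966] F [-0.04  0.4  -1.37] [ 0.03800328  0.70510823 -0.01603946]
ee [580.   -8.7 191. ] toolz [ 0.5   -0.    -0.866] tooly [-6.e-04  1.e+00 -4.e-04] dist [105.1 105.1 105.1 105.2] grip 22.30303229484393
spot in tool [ -0.8  -0.8 105.2]
```

Emit:
{"op": "step_arm", "data": {"series": [[0,0,0,0.1,0,-0.17,2.0],[0,0,0,0.15,0,-0.26,2.0],[0,0,0,0.15,0,-0.26,2.0]]}}

```text
t: 12.05
ee_pos: [581.4, -8.7, 188.1]
eef_rot: [-0.0, 0.966, -0.0, 0.259]
ft_force: [-0.0, 0.0, -0.8]
grip_width: 22.0
gripper_force: 78.7
```

```bash
python3 look.py 4 pics/w8.png
```

```text
12.2 F.n [-0.7017318  -0.88597753 -1.04010974 -1.54569934] F [ 0.26  0.19 -1.06] [0.00938984 0.67254052 0.01830695]
ee [581.5  -8.7 188.3] toolz [ 4.999e-01 -1.000e-04 -8.661e-01] tooly [-7.e-04  1.e+00 -5.e-04] dist [102.  102.1 102.1 102.1] grip 22.616019979084392
spot in tool [ -0.9  -0.8 102.1]
```

Emit:
{"op": "step_arm", "data": {"series": [[0,0,0,0.1,0,-0.17,2.0],[0,0,0,0.15,0,-0.26,2.0],[0,0,0,0.15,0,-0.26,2.0]]}}

```text
t: 12.55
ee_pos: [583.2, -8.6, 185.8]
eef_rot: [-0.0, 0.966, -0.0, 0.259]
ft_force: [-2.1, 0.8, 1.1]
grip_width: 22.4
gripper_force: 78.7
```

```bash
python3 look.py 4 pics/w9.png
```

```text
12.7 F.n [ 1.98293564 -0.03354635  1.59506484  1.60364118] F [-1.54  0.07  0.6 ] [0.06708166 0.66094289 0.04230001]
ee [583.1  -8.7 185.9] toolz [ 5.001e-01  1.000e-04 -8.659e-01] tooly [-7.e-04  1.e+00 -3.e-04] dist [99.1 99.2 99.2 99.2] grip 22.3985699983864
spot in tool [-0.7 -0.8 99.2]
```

```bash
python3 - <<'E'
from h import *
imgs=[cv2.imread("pics/s9.png"),imaging.capture("top")]
cv2.imwrite("pics/t9.png",imgs[1])
out=[]
for c,im,b in(("scene",imgs[0],(225,190,275,240)),("top",imgs[1],(215,130,265,180))):
    P=imaging.camera_params(c);V=np.array(P["view"]);K=np.array(P["K"])
    q=V@[633.3,-9.5,100.3,1];print(c,(K@q[:3]/q[2])[:2])
    out.append(cv2.resize(im[b[1]:b[3],b[0]:b[2]],(400,400),interpolation=cv2.INTER_CUBIC))
cv2.imwrite("pics/c9.png",cv2.hconcat(out))
E
```

```text
scene [246.30249517 214.37835539]
top [241.18113361 153.01812678]
```

View pics/c9.png

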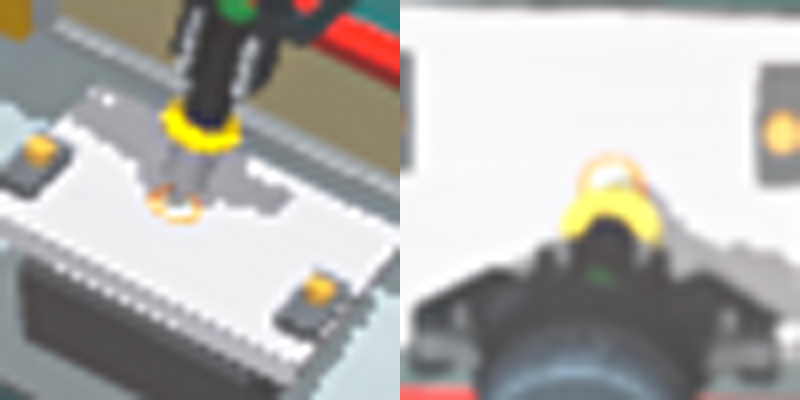

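```bash
python3 - <<'E'
from h import *
n=np.array([-.5,0,.866]);e1=np.array([.866,0,.5]);e2=np.array([0,1,0]);a=np.linspace(0,2*np.pi,90)
S=np.array([633.3,-9.5,100.3])
for c,b in(("scene",(225,190)),("top",(215,130))):
    P=imaging.camera_params(c);V=np.array(P["view"]);K=np.array(P["K"])
    def pr(p):
        q=V[:3,:3]@p.T+V[:3,3:];q=K@q;return ((q[:2]/q[2]).T-b+.5)*8
    def ext(cn,r):
        return pr(np.vstack([z+r*(np.outer(np.cos(a),e1)+np.outer(np.sin(a),e2)) for z in cn]))
    ring=ext([S],14);col=ext([S+43.8*n,S+49.8*n],20)
    for nm,k in(("ring",ring),("collar",col)): print(c,nm,"min",k.min(0).round(),"max",k.max(0).round())
    print("px/mm e1,e2",(pr((S+e1)[None])-pr(S[None])).round(2),(pr((S+e2)[None])-pr(S[None])).round(2))
E
```

```text
scene ring min [147. 182.] max [202. 216.]
scene collar min [157.  95.] max [238. 153.]
px/mm e1,e2 [[-0.84  0.88]] [[1.75 0.86]]
top ring min [178. 154.] max [249. 222.]
top collar min [156. 174.] max [261. 278.]
px/mm e1,e2 [[ 0.03 -2.41]] [[-2.52 -0.07]]
```

```bash
python3 - <<'E'
from h import *
from scipy.optimize import least_squares
w=imaging.capture("wrist");cv2.imwrite("pics/w10.png",w)
s=monitor.sense();P=imaging.camera_params("wrist");V=np.array(P["view"]);K=np.array(P["K"])
hs=cv2.cvtColor(w,cv2.COLOR_BGR2HSV)
def m(lo,hi,b):
    k=np.zeros(hs.shape[:2],np.uint8);k[b[1]:b[3],b[0]:b[2]]=cv2.inRange(hs,lo,hi)[b[1]:b[3],b[0]:b[2]];y,x=np.nonzero(k);return x,y
x,y=m((22,90,80),(35,255,255),(215,180,305,245));print("collar",x.min(),x.max(),y.min(),y.max(),len(x))
row=y.min();print("toprow x",x[y==row],x[y==row+1].mean())
gx,gy=m((45,90,40),(80,255,255),(230,265,295,330));print("cap",gx.mean(),gy.mean(),gx.min(),gx.max(),gy.min(),gy.max())
dx,dy=m((8,130,80),(20,255,255),(215,150,305,230));print("ring",dx.min(),dx.max(),dy.min(),dy.max())
T=np.eye(4);T[:3,:3]=R.from_quat(s["eef_rot"]).as_matrix();T[:3,3]=s["ee_pos"];C=V@T
def proj(q):
    c=C[:3,:3]@q.T+C[:3,3:];r=np.hypot(c[0],c[1]);th=np.arctan2(r,c[2]);return np.c_[c[0]/r*th,c[1]/r*th]*K[0,0]+K[:2,2]
a=np.linspace(0,2*np.pi,360);ci=np.c_[np.cos(a),np.sin(a)]
ob=np.array([x.min(),x.max()+1,y.min(),gx.mean()+.5,gy.mean()+.5])-.5
for h in(50,53,56,59,62):
    def obs(v):
        X,Y,tx,ty=v
        f=lambda rad,z:np.c_[X+rad*ci[:,0]+tx*(h-z-6),Y+rad*ci[:,1]+ty*(h-z-6),np.full(360,h-z)]
        c=np.r_[proj(f(20,6)),proj(f(20,0))];k=proj(f(0.001,75))[0]
        return np.r_[c[:,0].min(),c[:,0].max(),c[:,1].min(),k]
    q=least_squares(lambda v:np.r_[obs(v)-ob,0],[0.1,0,0,0]);v=q.x
    print(h,v.round(3),q.fun.round(1),"tip",v[0]+v[2]*(h+39),v[1]+v[3]*(h+39))
S=np.array([633.3,-9.5,100.3]);e1=np.array([.866,0,.5])
rg=np.vstack([S+14*(c*e1+d*np.array([0,1,0])) for c,d in ci]);q=proj((np.linalg.inv(T)[:3,:3]@(rg-T[:3,3]).T).T);print("ring pred",q.min(0),q.max(0))
print(s["ft_force"],s["ee_pos"])
E
```

```text
collar 229 291 197 238 1267
toprow x [256 257 258 259 260 261 262 263 264] 260.5
cap 260.64562737642586 296.0448669201521 239 282 278 314
ring 246 277 191 201
50 [ 5.977e+00 -8.670e-01 -6.900e-02 -3.000e-03] [-2.1  2.1  0.2  0.   0.   0. ] tip -0.1471053456698881 -1.1689743114807696
53 [ 4.384e+00 -8.540e-01 -5.100e-02 -3.000e-03] [-1.5  1.5  0.1  0.   0.   0. ] tip -0.306386734153965 -1.1744494944347441
56 [ 2.683 -0.84  -0.033 -0.004] [-1.   1.   0.1  0.   0.   0. ] tip -0.46755272763926303 -1.1799300511278137
59 [ 0.875 -0.825 -0.015 -0.004] [-0.4  0.4  0.   0.   0.   0. ] tip -0.6304976645925057 -1.1854143674749031
62 [-1.039 -0.81   0.002 -0.004] [ 0.1 -0.1 -0.  -0.  -0.   0. ] tip -0.7951287773048032 -1.1911532534452731
ring pred [242.03571258 188.29695089] [278.32056212 222.37861768]
[-0.66600855 -0.00202571 -0.62592722] [583.08483021  -8.65471363 185.87321413]
```

```bash
python3 - <<'E'
from h import *
t=cv2.imread("pics/t9.png");s=cv2.imread("pics/s9.png")
print("top blue ch rows148-162 cols 233-250");print(t[148:162,233:250,0])
print("scene blue rows 200-220 cols 242-258");print(s[200:220,242:258,0])
n=np.array([-.5,0,.866]);e1=np.array([.866,0,.5]);e2=np.array([0,1,0]);a=np.linspace(0,2*np.pi,90)
S=np.array([633.3,-9.5,100.3])
for c in("top","scene"):
    P=imaging.camera_params(c);V=np.array(P["view"]);K=np.array(P["K"])
    def pr(p):
        q=V[:3,:3]@np.atleast_2d(p).T+V[:3,3:];q=K@q;return (q[:2]/q[2]).T
    print(c,"spot",pr(S),"collar c",pr(S+46.8*n),"per mm n",pr(S+n)-pr(S))
    k=pr(np.vstack([z+20*(np.outer(np.cos(a),e1)+np.outer(np.sin(a),e2)) for z in(S+43.8*n,S+49.8*n)]));print(k.min(0),k.max(0))
E
```

```text
top blue ch rows148-162 cols 233-250
[[249 250 249 250 250 251 250 246 245 248 248 250 250 249 249 249 249]
 [250 250 250 251 251 246 234 207 204 219 225 244 251 251 250 249 249]
 [251 251 251 252 246 206 185 199 209 204 174 206 246 252 251 250 250]
 [251 251 252 252 225 175 231 255 255 248 195 155 222 253 253 251 250]
 [250 250 252 250 191 188 254 255 233 211 184 145 191 249 254 251 250]
 [250 250 253 250 180 169 201 183 143 141 150 129 141 216 248 252 251]
 [250 251 254 243 163 133 136 127 121 125 130 119 124 177 221 245 251]
 [251 253 245 193 134 124 122 122 124 127 129 124 131 167 188 226 251]
 [252 252 210 142 125 119 105 100 103 112 122 129 133 154 174 210 246]
 [253 246 172 124 120 102  86  84  84  87 101 121 131 136 157 185 207]
 [253 235 158 117 105  88  81  81  81  80  85 107 127 127 144 177 182]
 [247 227 162 109  84  80  83  82  82  81  83 107 135 124 140 176 183]
 [178 171 157 107  80  81  82  83  82  79  83 115 151 129 130 169 183]
 [105 136 153 105  78  78  82  81  82  80  84 117 149 116 101 140 180]]
scene blue rows 200-220 cols 242-258
[[136 131 134 149 177 180 141  
[... 953 characters left out ...]
169 167 167 167 167]
 [248 191 150 172 164 163 186 120 164 191 246 199 179 180 181 167]
 [246 246 156 174 255 255 255 151 218 248 249 247 247 249 249 200]
 [242 246 245 219 160 148 133 165 245 246 244 244 244 245 246 246]
 [241 242 244 246 244 246 247 248 247 244 242 242 243 243 243 244]
 [242 241 242 243 244 244 245 244 243 243 243 243 242 242 242 243]]
top spot [[241.18113361 153.01812678]] collar c [[240.56430452 157.73971597]] per mm n [[-0.01276966  0.09774687]]
[233.99546428 151.21212859] [247.10710497 164.22024383]
scene spot [[246.30249517 214.37835539]] collar c [[249.19248868 204.94126546]] per mm n [[ 0.06090077 -0.19886759]]
[244.0731148  201.32969959] [254.30343317 208.6128989 ]
```

```bash
python3 - <<'E'
from h import *
from scipy.optimize import least_squares
s=monitor.sense();P=imaging.camera_params("wrist");V=np.array(P["view"]);K=np.array(P["K"])
T=np.eye(4);T[:3,:3]=R.from_quat(s["eef_rot"]).as_matrix();T[:3,3]=s["ee_pos"];C=V@T
w=cv2.imread("pics/w10.png");hs=cv2.cvtColor(w,cv2.COLOR_BGR2HSV)
m=np.zeros((384,512),np.uint8);m[180:245,215:305]=cv2.inRange(hs,(22,90,80),(35,255,255))[180:245,215:305]
up=[(x,np.nonzero(m[:,x])[0].min()-.5) for x in range(236,286)]
lf=[(np.nonzero(m[y])[0].min()-.5,y) for y in range(207,236)]
rt=[(np.nonzero(m[y])[0].max()+.5,y) for y in range(207,236)]
print([p[0] for p in lf],[p[0] for p in rt])
for n in(29,20,12):
    pts=np.array(up+lf[:n]+rt[:n],float)
    uv=(pts-K[:2,2])/K[0,0];th=np.hypot(*uv.T);d=np.c_[uv*(np.sin(th)/th)[:,None],np.cos(th)]@C[:3,:3];o=-C[:3,:3].T@C[:3,3]
    def f(v,tx=0.):
        rs=[]
        for z in(6,0):   # distance of ray∩plane from axis
            k=(v[2]-z-o[2])/d[:,2];q=o+d*k[:,None];rs.append(np.hypot(q[:,0]-v[0],q[:,1]-v[1])-20)
        return np.minimum(*rs)
    q=least_squares(f,[0,0,55],loss="soft_l1",f_scale=.5);J=np.linalg.inv(q.jac.T@q.jac)
    print(n,q.x.round(2),"rms",np.std(f(q.x)).round(2),"sd",np.sqrt(np.diag(J)*.16).round(2))
    h=q.x[2]
    uvc=(np.array([260.6,296.0])-K[:2,2])/K[0,0];t=np.hypot(*uvc);dc=C[:3,:3].T@np.r_[uvc*np.sin(t)/t,np.cos(t)]
    cap=o+dc*(h-75-o[2])/dc[2];print("cap",cap.round(1),"tilt deg",np.degrees(np.arctan((q.x[0]-cap[0])/72)).round(1),"tip x",cap[0]+(q.x[0]-cap[0])*120/72)
E
```

```text
[np.float64(236.5), np.float64(235.5), np.float64(234.5), np.float64(234.5), np.float64(233.5), np.float64(232.5), np.float64(232.5), np.float64(231.5), np.float64(231.5), np.float64(230.5), np.float64(230.5), np.float64(230.5), np.float64(229.5), np.float64(229.5), np.float64(229.5), np.float64(229.5), np.float64(229.5), np.float64(229.5), np.float64(229.5), np.float64(228.5), np.float64(228.5), np.float64(228.5), np.float64(228.5), np.float64(228.5), np.float64(228.5), np.float64(229.5), np.float64(229.5), np.float64(229.5), np.float64(230.5)] [np.float64(282.5), np.float64(283.5), np.float64(284.5), np.float64(285.5), np.float64(285.5), np.float64(286.5), np.float64(287.5), np.float64(287.5), np.float64(288.5), np.float64(288.5), np.float64(289.5), np.float64(289.5), np.float64(289.5), np.float64(289.5), np.float64(290.5), np.float64(290.5), np.float64(290.5), np.float64(290.5), np.float64(290.5), np.float64(291.5), np.float64(291.5), np.float64(291.5), np.float64(291.5), np.float64(290.5), np.float64(290.5), np.float64(290.5), np.float64(290.5), np.float64(290.5), np.float64(290.5)]
29 [-1.49 -1.12 63.31] rms 0.22 sd [0.21 0.06 0.66]
cap [ -2.1  -0.8 -11.7] tilt deg 0.5 tip x -1.1125789702186972
20 [-1.56 -1.15 63.53] rms 0.22 sd [0.32 0.07 1.03]
cap [ -2.2  -0.8 -11.5] tilt deg 0.5 tip x -1.1165462555106223
12 [-1.77 -1.19 64.19] rms 0.21 sd [0.48 0.08 1.57]
cap [ -2.7  -0.8 -10.8] tilt deg 0.8 tip x -1.1226356369971435
```

```bash
python3 - <<'E'
from h import *
n=np.array([-.5,0,.866]);e1=np.array([.866,0,.5]);e2=np.array([0,1,0]);S=np.array([633.3,-9.5,100.3])
for c,f,b in(("scene","s9",(240,180,270,202)),("top","t9",(230,155,250,175))):
    im=cv2.imread(f"pics/{f}.png");P=imaging.camera_params(c);V=np.array(P["view"]);K=np.array(P["K"])
    pr=lambda p:(lambda q:(q[:2]/q[2]).round(2))(K@(V[:3,:3]@p+V[:3,3]))
    q=im[b[1]:b[3],b[0]:b[2]].astype(int);g=np.clip(q[...,1]-np.maximum(q[...,0],q[...,2]),0,None);g[g<20]=0
    y,x=np.nonzero(g);print(c,"cap obs",(x*g[y,x]).sum()/g.sum()+b[0],(y*g[y,x]).sum()/g.sum()+b[1],len(x),x.min()+b[0],x.max()+b[0],y.min()+b[1],y.max()+b[1])
    A=S+118.8*n;print("pred",pr(A),"e1",pr(A+10*e1)-pr(A),"e2",pr(A+10*e2)-pr(A))
E
```

```text
scene cap obs 254.07656967840734 190.82695252679937 13 252 256 190 192
pred [253.8  189.88] e1 [-1.05  1.02] e2 [2.29 1.08]
top cap obs 239.0 164.0 1 239 239 164 164
pred [239.53 165.64] e1 [ 0.04 -3.24] e2 [-3.43 -0.09]
```

Emit:
{"op": "step_arm", "data": {"series": [[0,0,0,-0.15,0,0.26,2.0],[0,0,0,0.0,0.05,0.33,2.0],[0,0,0,0.03,0.05,0.25,2.0],[0,0,0,0.13,0.05,0.07,2.0],[0,0,0,0.22,0.05,-0.09,2.0],[0,0,0,0.31,0.05,-0.24,2.0],[0,0,0,0.31,0.05,-0.24,2.0],[0,0,0,0.31,0.05,-0.24,2.0]]}}

```text
t: 13.65
ee_pos: [586.3, -8.2, 183.5]
eef_rot: [-0.0, 0.966, -0.0, 0.259]
ft_force: [-2.2, 1.3, 3.0]
grip_width: 22.5
gripper_force: 78.7
```

```bash
python3 look.py 8 pics/w11.png
```

```text
14.0 F.n [3.72704208 3.34739913 3.00225154 3.4368008  3.39180988 4.03820189
 3.74746492 2.78314415] F [-2.26  0.39  2.66] [0.02334782 0.72590968 0.06498404]
ee [586.2  -8.2 183.5] toolz [ 5.003e-01  1.000e-04 -8.658e-01] tooly [-7.e-04  1.e+00 -3.e-04] dist [95.6 95.6 95.6 95.6 95.6 95.6 95.6 95.6] grip 22.55967456072409
spot in tool [ 0.9 -1.3 95.6]
```

Emit:
{"op": "step_arm", "data": {"series": [[0,0,0,0.04,0,-0.06,2.0],[0,0,0,0.04,0,-0.06,2.0],[0,0,0,0.04,0,-0.06,2.0],[0,0,0,0.04,0,-0.06,2.0]]}}

```text
t: 14.45
ee_pos: [586.6, -8.2, 182.9]
eef_rot: [-0.0, 0.966, -0.0, 0.259]
ft_force: [-2.3, 0.9, 2.6]
grip_width: 22.2
gripper_force: 78.7
```

```bash
python3 look.py 10 pics/w12.png; python3 - <<'E'
from h import *
t=imaging.capture("top");s=cv2.imread("pics/s12.png");w=cv2.imread("pics/w12.png")
I=cv2.INTER_CUBIC
cv2.imwrite("pics/c12.png",cv2.hconcat([cv2.resize(s[195:225,230:265],(350,300),interpolation=I),cv2.resize(t[140:170,222:262],(400,300),interpolation=I)]))
print(t[148:158,237:246,0])
E
```

```text
14.9 F.n [3.43542241 4.05898399 4.06892925 3.98617164 4.51294525 3.96622338
 3.63572268 5.15097442 4.8177997  3.71719554] F [-2.43  0.66  3.37] [0.13435489 0.63172474 0.03884535]
ee [586.6  -8.2 182.8] toolz [ 0.5002  0.     -0.8659] tooly [-6.e-04  1.e+00 -3.e-04] dist [94.8 94.8 94.8 94.8 94.8 94.8 94.8 94.8 94.8 94.8] grip 22.296533172552877
spot in tool [ 0.8 -1.3 94.8]
[[251 251 251 246 245 248 249 250 250]
 [251 247 235 207 203 219 225 244 251]
 [248 209 180 195 207 204 175 207 247]
 [228 159 190 248 254 246 188 151 209]
 [187 129 150 178 180 182 156 122 146]
 [160 118 124 122 122 127 122 104 120]
 [134 124 124 122 120 125 127 120 122]
 [124 120 111 101 100 111 123 128 126]
 [114 101  87  82  83  88 104 121 127]
 [ 94  84  80  79  79  78  86 105 123]]
```

View pics/c12.png

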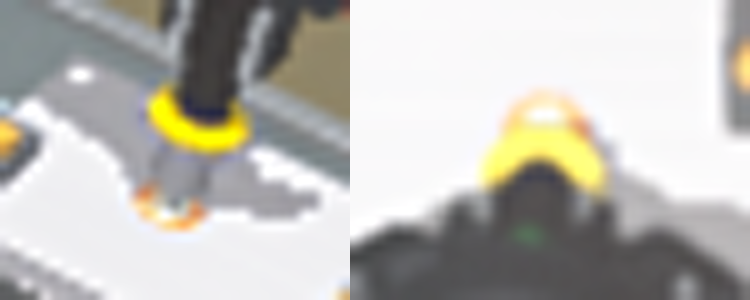

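Emit:
{"op": "step_arm", "data": {"series": [[0,0,0,0,0,0,2.0],[0,0,0,0,0,0,2.0],[0,0,0,0,0,0,2.0],[0,0,0,0,0,0,2.0],[0,0,0,0,0,0,2.0],[0,0,0,0,0,0,2.0],[0,0,0,0,0,0,2.0],[0,0,0,0,0,0,2.0]]}}

```text
t: 15.8
ee_pos: [586.6, -8.2, 182.8]
eef_rot: [-0.0, 0.966, -0.0, 0.259]
ft_force: [-1.8, 0.3, 3.2]
grip_width: 22.3
gripper_force: 78.7
```

Emit:
{"op": "step_arm", "data": {"series": [[0,0,0,0,0,0,2.0],[0,0,0,0,0,0,2.0],[0,0,0,0,0,0,2.0],[0,0,0,0,0,0,2.0],[0,0,0,0,0,0,2.0],[0,0,0,0,0,0,2.0],[0,0,0,0,0,0,2.0],[0,0,0,0,0,0,2.0]]}}

```text
t: 16.6
ee_pos: [586.5, -8.2, 182.8]
eef_rot: [-0.0, 0.966, -0.0, 0.259]
ft_force: [-1.9, 1.1, 3.5]
grip_width: 22.1
gripper_force: 78.8
```

Emit:
{"op": "step_arm", "data": {"series": [[0,0,0,0,0,0,2.0],[0,0,0,0,0,0,2.0],[0,0,0,0,0,0,2.0],[0,0,0,0,0,0,2.0],[0,0,0,0,0,0,2.0],[0,0,0,0,0,0,2.0],[0,0,0,0,0,0,2.0],[0,0,0,0,0,0,2.0]]}}

```text
t: 17.4
ee_pos: [586.5, -8.2, 182.8]
eef_rot: [-0.0, 0.966, -0.0, 0.259]
ft_force: [-2.2, 1.1, 2.8]
grip_width: 22.1
gripper_force: 78.8
```

```bash
python3 look.py 6 pics/w13.png; python3 -c "
from h import *
print(ticket.sign_off())"
```

```text
17.65 F.n [3.47947368 4.17128645 3.95641221 4.49743741 4.33994675 4.32674444] F [-2.06  1.17  3.58] [0.21134456 0.45850822 0.13103234]
ee [586.5  -8.2 182.8] toolz [ 0.5001  0.     -0.866 ] tooly [-7.e-04  1.e+00 -4.e-04] dist [94.8 94.8 94.8 94.8 94.8 94.8] grip 22.399570926459027
spot in tool [ 0.8 -1.3 94.8]
the job is handed in; nothing more can be done
None
```

I pushed the guard fully down, took the probe from the nearest holder, held it square and still on the spot for about 3 s, and handed in at 17.65 s still pressed: the force puts the tip about 4.7 mm of 10 mm in, the cameras disagree by a few mm on how well it is centred in the ring, and the verdict was not shown.

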